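Press an ink bottle's stopper home with the ratchet press

ROBOT

A 6-joint arm with a two-finger parallel gripper is mounted at the origin on the work surface. World frame = base frame: x ahead of the robot, y to its left, z up, the work surface at z = 0. Lengths are in mm, angles in rad, forces in N, time in s.
With the tool pointing down it reaches from about 300 to 775 mm from the base axis. Payload 14.6 kg.
Tool frame: the origin (TCP) lies midway between the tips of the shut fingers; the grasp point (between the pads) lies 19 mm behind it (manip.hold_point_z is the distance from the TCP to the grasp point, in mm); z points along the fingers, y is the direction in which the jaws open and shut (so a half turn about z gives the same grasp; the last joint's range is limited). The gripper opens to 94 mm and grips with 3 to 60 N. Pads are 16 mm wide; open, the fingers measure 119 mm over their backs; the gripper's body (75 mm by 177 mm) begins 78 mm behind the grasp point.
Start: joints at [-1.381, 0.3, 1.521, -0, 1.321, -0.067], TCP at [139.686, -531.956, 205.446] pointing down, gripper open.
Joint ranges: [-3.03, 3.03], [-0.79, 2.21], [0.23, 2.52], [-1.04, 4.18], [0, 3.07], [-2.55, 2.55]. Speed limits (rad/s): [2.22, 2.22, 2.57, 3.14, 3.14, 3.14].

INTERFACE

Orientations are given as [roll, pitch, yaw] about the fixed x, y, z axes, in that order (R = Rz(yaw) Ry(pitch) Rx(roll)).
In Python, from cell import manip gives the robot as it stands.
- The arm moves only by the shell command python3 -m crank 'ROWS' [OPENING] [FORCE]. ROWS is JSON, a list of rows, each an object with "offset": the shift along the world's x, y, z in m, a list of three; "spin": the turn about the world's z in degrees. In form: [{"offset": [dx, dy, dz], "spin": spin}, ...]. A call has exactly 8 rows; each row is the pose to reach, as a shift and turn from the pose measured when the call began; what a row does not reach only later rows make up. A row lasts 1/12 s, in which the tool goes at most 41.7 mm and 7.16 degrees, less where a joint would pass 70% of its speed; a pose out of reach is approached as far as the arm can. A call with a gripper value outside its range is refused whole. OPENING is the opening, from 0 (shut) to 1 (fully open), set as the call begins (- or left out, the last holds). The fingers move at their own pace and stop on an object; FORCE is the grip in N (left out, the last holds). Time passes only in rows, so rows that repeat a pose let the fingers close, or fill a call up. It gives the time, the measured TCP pose, the force and the opening at its end, in the units of the state.
- manip.read_state(): the state, without advancing time (a new reading comes with each control period).
- manip.camera(name): name is "scene" or "top"; returns a dict with "pixels" (384x512x3 uint8, red, green, blue), "fx", "fy", "cx", "cy" (pixels), "k1" (the pictures are not rectified: a ray, as slopes to the right and down, at radius r is drawn at 1 + k1 r^2 times it, then the intrinsics apply), "extrinsics" (4x4, takes a point from world to camera coordinates). Camera axes: x right, y down, z forward; pixel columns grow to the right and rows downward; lengths in mm; the calibration is good to about 2 mm. A picture is of the moment at which its call begins. There is no depth.
- manip.sign_off(): hands the job in, once; it reports no verdict.
Trained networks look in a picture, given as the dict that the camera call returned (one of the last four; its "shot" number tells which), for a name from the list of things; names that differ only in an ending like _2 or _b are one class to them, and where a whole thing is asked for, a point or a joint stands for the part that bears it (a point fixed in the world has none). Each returns a list of dicts, best first, with "conf" (0 to 1); they miss things now and then, are a little off and sometimes report something else, mostly with a low value. They report only what shows in the picture. A call takes as long as a camera call. They do not tell look-alikes from the thing itself.
- manip.search_frame(picture, name): "location" ([x, y, z] in mm, in world coordinates, good to about 4 mm: the middle of the surface that is visible of it).
- manip.masks_of(picture, name): "mask" (384x512 bool, what is visible of it).
The state is a dict: "clock": time; "joints": joint angles; "qd": joint speeds; "effort": joint torques, N m; "eef_pos": TCP position; "eef_rot": TCP orientation; "wrist_force": force on the tool from outside, world axes, zero at the start; "moment": the same for the moment, N m; "finger_gap": finger opening in mm.
Only numpy, scipy, OpenCV 4.12 (cv2) and the standard library are available. Lean on these libraries where they do the work, as an engineer would, in place of code of your own. Each camera call takes 0.05 s, during which the arm holds its last target. There are 200 camera calls.

TASK

The ink bottle lying in the little ratchet press has its stopper only part-way in. Pump the press's trigger until the jaw has pushed the stopper fully home and squeezed it firmly (about 30 N at the jaw: the trigger turns distinctly stiff), without crushing the bottle; then gently press the jaw's release paddle down and slide the jaw all the way back. Do not push the stopper, the bottle or (before the stopper is home) the jaw by hand, leave the bottle lying in its cradle, and do not disturb the other things.

Things in the scene. Friction and masses are not known exactly. Their poses are not given: they have to be found in the camera images.
- press: Bolted-down ratchet press. Origin on the table under it; x across it, y along it (the way its jaw advances), z up. Base plate 130 x 415 x 12 mm. Along y: fixed black handle (y -181 to -163, top z 151 mm), black upright trigger (y -90) in a housing 54 wide, up to z 80, sliding steel jaw, white V cradle with the bottle, steel stop post (face y 177, top z 84).
- trigger_top (a point): On the trigger's front (+y) face, 85 mm above its pivot (press frame y -90, z 66 mm): z 151 at rest. Trigger: bar 24 mm wide (x), 10 thick (y), top z 166. Pull its upper end to -y, towards the handle; a spring (2 to 5 N) returns it. Free jaw: 3 to 7 N pull; pushing the stopper: 7 to 12 N; then it goes stiff, each N more adds 2 N at the jaw (some 18 N give 30 N).
- trigger (a joint): Trigger angle (rad): 0 at rest, 0.6 fully pulled (hard stop). About the first 0.15 is idle, then it drives the jaw forward 36 mm per rad, if it had come right back to 0 before. A pull to 0.55 and back gains 10 mm of jaw travel, a short one nothing: the ratchet holds every 10 mm. After the stopper is home a further pull goes stiff early.
- jaw: Sliding jaw. Its frame is the press frame shifted along y by its travel (0 = fully back, about 58 mm when the stopper is home, 75 at most). Friction 2 N. It can go back only while the release paddle is held down. Pad 34 x 34 mm in front, block 40 x 50 mm (top z 80); on the -x side, behind the paddle, an upright steel tab: x -62 to -20, front face y -31, 8 thick, top z 118 mm (own frame).
- jaw_face (a point): Centre of the jaw's rubber pad face, at z 52 mm. In the press frame its y is 15 mm when the jaw is fully back.
- release_pad (a point): Centre of the top of the black release paddle on the jaw: at -45, -12, 94 mm in the jaw frame when up. It is 44 mm (x) by 41 mm (y). Pressed down 11 mm, to its stop (2 to 5 N of spring), it frees the jaw; hold it down and slide the jaw to -y by pushing the tab, whose front is 19 mm behind this point. Press first, then slide: a jaw pulled back hard jams its catch. It springs up by itself.
- bottle: Amber ink bottle with its stopper, loose, lying in the cradle along the press's y, diameter 36 mm, 98 mm long, axis at z 52 mm. Origin on its axis at its base, 0 to 3 mm short of the stop post; its y axis points from neck to base. More than 50 N from the jaw crushes it.
- stopper (a joint): How far the grey stopper (flange 29 mm across, 6 mm thick) stands out of the bottle's neck (m): 0 is fully home, at the start 0.008 to 0.014. It is stiff (12 N) and stays where it is pushed. It seals when, once home, the jaw squeezes it with more than 20 N for a moment (30 N is good).
- stopper_face (a point): Centre of the stopper's outer face, where the jaw pad meets it; at y 73 mm in the press frame when home.
- cradle (a point): Point of the press where the bottle's origin lies when against the stop post: 0, 177, 52 mm in the press frame.
- can: Bystander: green drink can, diameter 66 mm, 115 mm tall, upright; origin under its centre.
- squeeze_bottle: Bystander: dark squeeze bottle, diameter 60 mm, 150 mm tall, upright; origin under its centre.
- orange: Bystander: an orange, diameter 74 mm, 71 mm tall; origin under its centre.
There are look-alikes about, which are no part of the job. Several things have the shape of the bottle; the one meant has the colours described above.

How it is judged:
By the outcome, as a careful person would: the job done as asked, in the order asked, and still so for the second after the job is handed in, with the robot touching nothing.
It also fails if it takes over 61 s, if anything falls off the work surface, if the arm or the gripper's body presses on something with over 40 N, if the wrist force passes 120 N, or if a joint passes its speed limit or range.

## Working session

There is one attempt and no reset: what is moved stays moved. The work goes in short steps, Python scripts to look and compute and a shell command to move; the robot and the scene stay as the last step left them, time stands still between calls to the robot, and variables do not carry over. Pictures are saved under pics/ and viewed, about 8 in all and at most 12, crops included, and the job is handed in when it is done.

```bash
ls; mkdir -p pics
cat > h.py <<'E'
import numpy as np, cv2
from cell import manip
def snap(n,f):
    p=manip.camera(n); cv2.imwrite('pics/'+f,p['pixels'][:,:,::-1]); return p
def proj(p,P):
    P=np.atleast_2d(P); E=np.array(p['extrinsics']); c=P@E[:3,:3].T+E[:3,3]
    s=c[:,:2]/c[:,2:]; s=s*(1+p['k1']*(s**2).sum(1,keepdims=True))
    return s*[p['fx'],p['fy']]+[p['cx'],p['cy']]
def ray(p,uv,z):
    s0=(np.array(uv,float)-[p['cx'],p['cy']])/[p['fx'],p['fy']]; s=s0.copy()
    for _ in range(20): s=s0/(1+p['k1']*(s@s))
    E=np.array(p['extrinsics']); R=E[:3,:3]; o=-R.T@E[:3,3]; d=R.T@np.r_[s,1]
    return o+d*(z-o[2])/d[2]
E
python3 - <<'E'
from h import *
ims=[]
for n in ['scene','top']:
    p=snap(n,n+'0.png'); ims.append(p['pixels'])
    print(n,np.round(p['extrinsics'],2).tolist(),p['fx'],p['k1'])
    for k in ['press','trigger_top','jaw','jaw_face','release_pad','bottle','stopper_face','can','squeeze_bottle','orange']:
        print(k,[(np.round(d['location']).tolist(),round(d['conf'],2),np.round(proj(p,d['location'])[0]).tolist()) for d in manip.search_frame(p,k)[:4]])
E
```

```text
pics
scene [[0.76, 0.65, 0.02, -409.56], [0.4, -0.46, -0.79, -117.46], [-0.5, 0.61, -0.61, 1738.73], [0.0, 0.0, 0.0, 1.0]] 442.036626665953 -0.008780125131723217
press [([568.0, -5.0, 28.0], 0.79, [264.0, 224.0])]
trigger_top [([542.0, -54.0, 124.0], 0.76, [249.0, 205.0])]
jaw [([543.0, 41.0, 82.0], 0.93, [268.0, 202.0])]
jaw_face [([543.0, 39.0, 76.0], 0.85, [268.0, 203.0]), ([538.0, -49.0, 126.0], 0.65, [249.0, 203.0]), ([556.0, 166.0, 62.0], 0.44, [294.0, 191.0])]
release_pad [([534.0, 59.0, 93.0], 0.59, [269.0, 195.0]), ([411.0, 380.0, 49.0], 0.53, [296.0, 154.0])]
bottle [([554.0, 163.0, 58.0], 0.67, [293.0, 192.0]), ([735.0, 44.0, 30.0], 0.62, [316.0, 239.0]), ([406.0, 175.0, 25.0], 0.54, [262.0, 181.0]), ([412.0, 381.0, 52.0], 0.24, [297.0, 154.0])]
stopper_face []
can [([567.0, -382.0, 87.0], 0.65, [174.0, 278.0]), ([412.0, 379.0, 51.0], 0.43, [296.0, 154.0]), ([535.0, 56.0, 94.0], 0.23, [269.0, 195.0])]
squeeze_bottle [([524.0, 386.0, 74.0], 0.58, [322.0, 159.0]), ([543.0, 39.0, 81.0], 0.33, [268.0, 202.0])]
orange [([410.0, 382.0, 51.0], 0.52, [296.0, 153.0]), ([537.0, -52.
[... 271 characters left out ...]
, 195.0])]
trigger_top [([535.0, -45.0, 163.0], 0.48, [280.0, 197.0])]
jaw [([540.0, 53.0, 91.0], 0.56, [245.0, 197.0])]
jaw_face [([535.0, 48.0, 96.0], 0.95, [247.0, 199.0]), ([538.0, 34.0, 11.0], 0.41, [252.0, 200.0]), ([546.0, -360.0, 118.0], 0.33, [388.0, 196.0])]
release_pad [([512.0, 59.0, 96.0], 0.61, [243.0, 206.0])]
bottle [([548.0, 167.0, 61.0], 0.89, [208.0, 195.0]), ([736.0, 56.0, 37.0], 0.89, [246.0, 136.0]), ([389.0, 180.0, 34.0], 0.66, [203.0, 247.0])]
stopper_face [([544.0, 110.0, 60.0], 0.51, [227.0, 196.0])]
can [([549.0, -358.0, 118.0], 0.64, [387.0, 195.0])]
squeeze_bottle [([513.0, 393.0, 99.0], 0.98, [129.0, 204.0])]
orange [([400.0, 389.0, 62.0], 0.91, [133.0, 243.0])]
```

```bash
python3 -c "
import cv2
for n in ['scene','top']:
    cv2.imwrite('pics/%s0b.png'%n,cv2.resize(cv2.imread('pics/%s0.png'%n),(800,600)))"
```

```text
(no output)
```

View pics/scene0b.png

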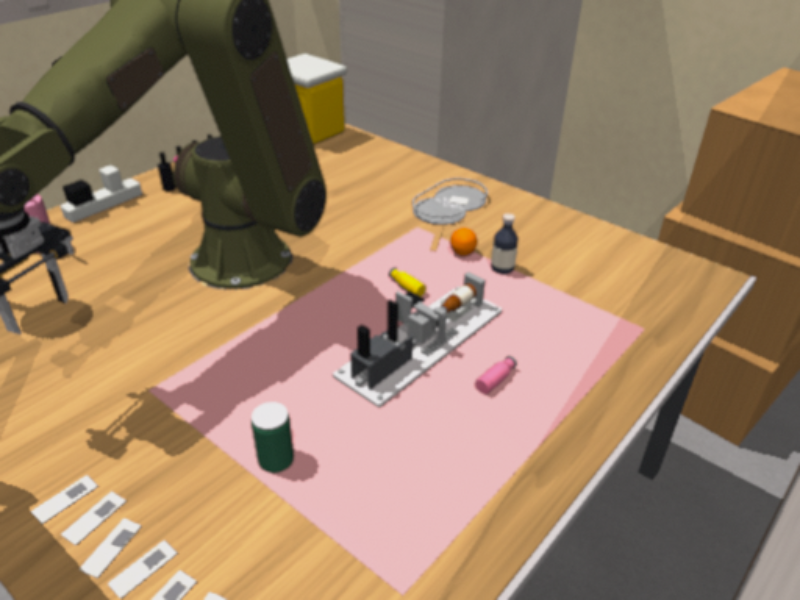

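View pics/top0b.png

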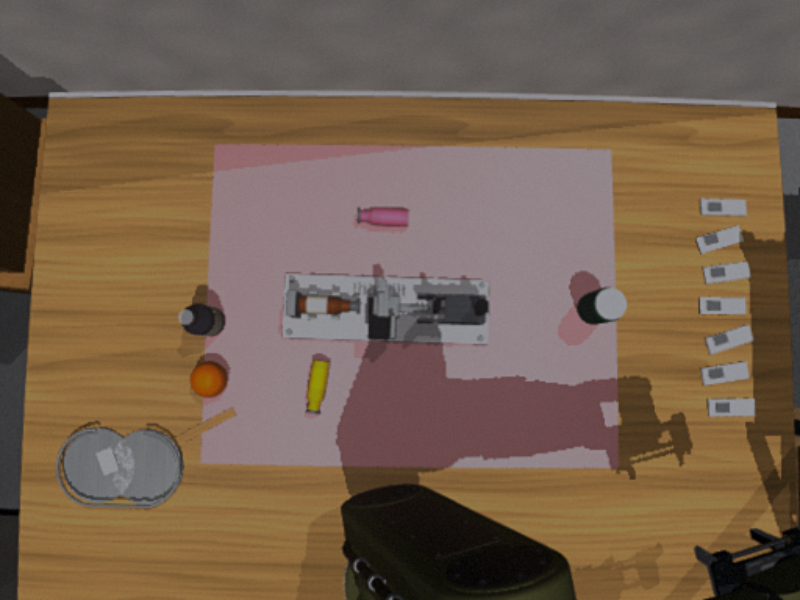

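The scene view shows the press at about (420,335) of the 800x600 picture. It has the amber bottle with a white label at (462,298), the trigger at (392,320) and the handle at (363,342). Look-alikes are the pink bottle (497,375) and the yellow bottle (407,281). The dark squeeze bottle at (505,245) is a bystander. In the top view the amber one is at (320,305), pink at (385,216), yellow at (318,386). I choose the amber one, which lies in the press. Next I fit the press pose.

```bash
cat >> h.py <<'E'
def press(x,y,yaw):
    c,s=np.cos(yaw),np.sin(yaw)
    return lambda P: np.atleast_2d(P)@np.array([[c,-s,0],[s,c,0],[0,0,1]]).T+[x,y,0]
E
python3 - <<'E'
from h import *
from scipy.optimize import least_squares
p=manip.camera('top'); q=manip.camera('scene')
k=512/800
C=[[ray(p,np.array(u)*k,12)[:2]] for u in [(286,273),(490,278),(487,344),(283,338)]]
C=np.array(C)[:,0]; print(np.round(C))
M=np.array([[65,207.5],[65,-207.5],[-65,-207.5],[-65,207.5]])
f=lambda t:(press(*t)(np.c_[M,np.full(4,12)])[:,:2]-C).ravel()
r=least_squares(f,[540,40,0]); print(r.x,np.round(r.fun,1)); np.save('pose0.npy',r.x)
T=press(*r.x)
pts={'corners':np.c_[M,np.full(4,12)],'trig':[[0,-85,151],[0,-90,166]],'handle':[[0,-172,151]],'pad':[[-45,-12,94],[-67,-32,94],[-23,8,94]],'tab':[[-62,-31,118],[-20,-31,118]],'post':[[0,177,84]],'stop':[[0,73,52]],'neck':[[0,79,70]]}
for n,pic,box in [('top',p,(170,160,330,235)),('scene',q,(200,165,330,265))]:
    im=pic['pixels'][:,:,::-1].copy(); x0,y0,x1,y1=box
    s=800/(x1-x0) if n=='top' else 780/(x1-x0)
    im=cv2.resize(im[y0:y1,x0:x1],None,fx=s,fy=s,interpolation=cv2.INTER_CUBIC)
    for a,P in pts.items():
        for w in T(P):
            u=(proj(pic,w)[0]+.5-[x0,y0])*s; cv2.circle(im,(int(u[0]),int(u[1])),3,(0,255,0),1)
    cv2.imwrite(f'pics/{n}1.png',im)
E
```

```text
[[ 614.  254.]
 [ 609. -160.]
 [ 476. -154.]
 [ 483.  256.]]
[ 5.45362117e+02  4.91916024e+01 -1.61440115e-02] [-0.5  1.5 -2.1  0.5  1.5 -3.7  1.2  1.7]
```

View pics/top1.png

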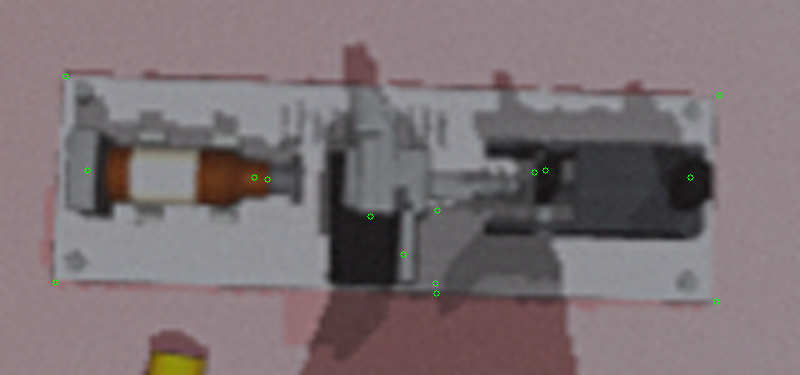

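View pics/scene1.png

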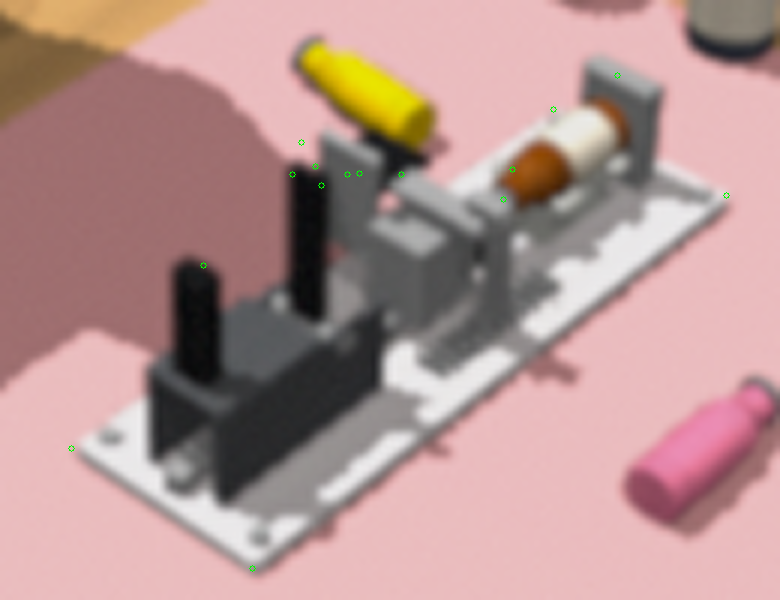

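Both overlays agree with the press to a few mm, at about x 543, y 51 and yaw -0.016. The jaw is already about 20 mm advanced: its tab is near (405,240) and its paddle near (363,243) in the top crop. The amber bottle, (105–270,177) in that crop, is the right one. Next I read the state before moving.

```bash
python3 -c "
from h import *
s=manip.read_state(); print(s['clock'],s['eef_pos'],s['eef_rot'],s['wrist_force'],s['finger_gap'],manip.hold_point_z)"
python3 -m crank '[{"offset":[0.02,0.03,0.02],"spin":0},{"offset":[0.04,0.06,0.03],"spin":0},{"offset":[0.06,0.09,0.04],"spin":0},{"offset":[0.085,0.12,0.04],"spin":0},{"offset":[0.11,0.15,0.04],"spin":0},{"offset":[0.135,0.18,0.04],"spin":0},{"offset":[0.16,0.21,0.04],"spin":0},{"offset":[0.185,0.24,0.04],"spin":0}]' 0 20
```

```text
1.2 [ 139.68248382 -531.95269144  205.44408405] [-3.14158131e+00  4.44158760e-06  2.56789986e-01] [-0.03968047 -0.37346902 -0.07190328] 93.8991165106081 18.8
clock: 1.87
eef_pos: [325.5, -290.3, 245.7]
eef_rot: [3.141, -0.0, 0.256]
wrist_force: [1.0, -0.6, 0.2]
finger_gap: 44.2
```

```bash
python3 -m crank '[{"offset":[0.025,0.032,0],"spin":-2},{"offset":[0.05,0.066,0],"spin":-5},{"offset":[0.08,0.105,0],"spin":-8},{"offset":[0.11,0.145,0],"spin":-12},{"offset":[0.138,0.183,0],"spin":-15.6},{"offset":[0.165,0.22,0],"spin":-15.6},{"offset":[0.19,0.258,0],"spin":-15.6},{"offset":[0.2155,0.295,-0.01],"spin":-15.6}]'
python3 - <<'E'
from h import *
s=manip.read_state(); print(s['clock'],s['eef_pos'],s['eef_rot'],s['wrist_force'],s['finger_gap'])
q=snap('scene','s2.png'); im=q['pixels'][165:265,200:330,::-1]
cv2.imwrite('pics/s2.png',cv2.resize(im,None,fx=6,fy=6,interpolation=cv2.INTER_CUBIC))
E
```

```text
clock: 2.53
eef_pos: [522.8, -21.4, 241.1]
eef_rot: [3.141, -0.002, -0.016]
wrist_force: [1.2, -0.8, -0.0]
finger_gap: 0.2
2.5333 [522.75270457 -21.4218674  241.14972952] [ 3.14077671e+00 -2.21573021e-03 -1.55521620e-02] [ 1.19124101 -0.81072353 -0.04947425] 0.24462508207737002
```

View pics/s2.png

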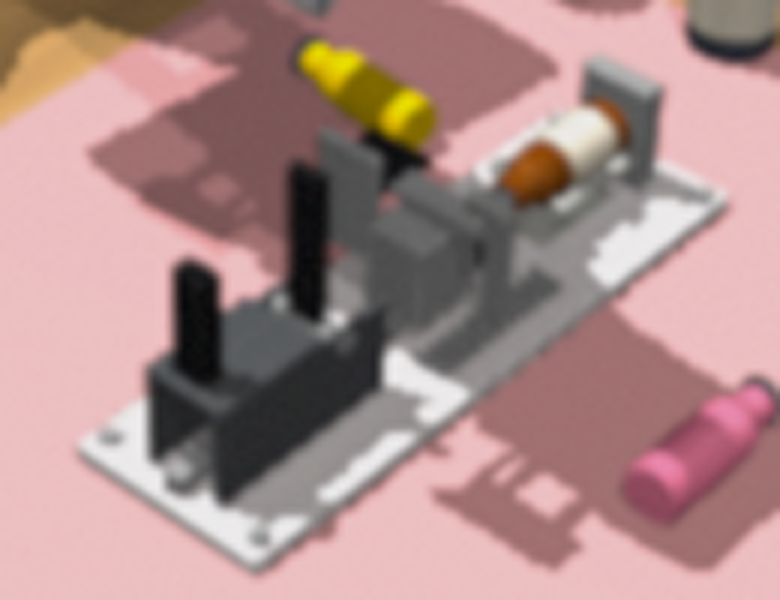

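The gripper is still above this crop, and the press is unchanged (trigger top at (308,170), jaw tab at (350,180)). I'll move over in front of the trigger and descend to z 145.

```bash
python3 -m crank '[{"offset":[0.01,0.015,0],"spin":0},{"offset":[0.018,0.027,0],"spin":0},{"offset":[0.018,0.027,0],"spin":0},{"offset":[0.018,0.027,-0.03],"spin":0},{"offset":[0.018,0.027,-0.06],"spin":0},{"offset":[0.018,0.027,-0.085],"spin":0},{"offset":[0.018,0.027,-0.096],"spin":0},{"offset":[0.018,0.027,-0.096],"spin":0}]'
python3 - <<'E'
from h import *
ims=[]
for n,(x0,y0,x1,y1) in [('scene',(220,150,300,240)),('top',(210,160,300,240))]:
    q=manip.camera(n); ims.append(cv2.resize(q['pixels'][y0:y1,x0:x1,::-1],(400,450),interpolation=cv2.INTER_CUBIC))
cv2.imwrite('pics/c3.png',np.hstack(ims))
E
```

```text
clock: 3.25
eef_pos: [541.6, 9.6, 141.2]
eef_rot: [-3.141, 0.003, -0.013]
wrist_force: [-0.7, -0.6, 0.1]
finger_gap: 0.7
```

View pics/c3.png

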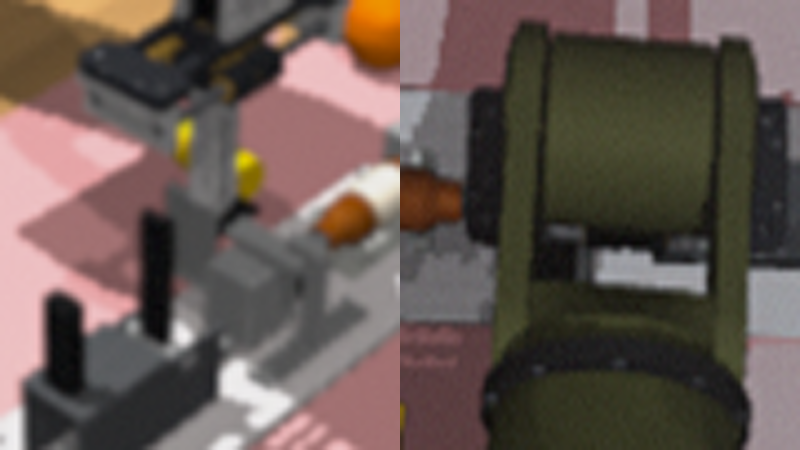

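The fingers hang in front (+y) of the trigger bar, clear of the tab. I'll approach to find contact.

```bash
python3 -m crank '[{"offset":[0,-0.008,0.003],"spin":0},{"offset":[0,-0.016,0.003],"spin":0},{"offset":[0,-0.022,0.003],"spin":0},{"offset":[0,-0.026,0.003],"spin":0},{"offset":[0,-0.030,0.003],"spin":0},{"offset":[0,-0.034,0.003],"spin":0},{"offset":[0,-0.036,0.003],"spin":0},{"offset":[0,-0.036,0.003],"spin":0}]'
```

```text
clock: 4.02
eef_pos: [543.2, -26.5, 147.3]
eef_rot: [-3.141, -0.001, -0.013]
wrist_force: [-0.4, -0.0, -0.3]
finger_gap: 0.5
```

```bash
python3 -m crank '[{"offset":[0,-0.002,-0.002],"spin":0},{"offset":[0,-0.004,-0.002],"spin":0},{"offset":[0,-0.006,-0.002],"spin":0},{"offset":[0,-0.008,-0.002],"spin":0},{"offset":[0,-0.010,-0.002],"spin":0},{"offset":[0,-0.012,-0.002],"spin":0},{"offset":[0,-0.012,-0.002],"spin":0},{"offset":[0,-0.012,-0.002],"spin":0}]'
```

```text
clock: 4.68
eef_pos: [543.1, -38.6, 145.2]
eef_rot: [-3.141, -0.001, -0.014]
wrist_force: [-0.4, 2.3, -0.8]
finger_gap: 0.5
```

```bash
python3 -m crank '[{"offset":[0,-0.003,0],"spin":0},{"offset":[0,-0.006,0],"spin":0},{"offset":[0,-0.010,0],"spin":0},{"offset":[0,-0.014,0],"spin":0},{"offset":[0,-0.018,0],"spin":0},{"offset":[0,-0.022,0],"spin":0},{"offset":[0,-0.025,0],"spin":0},{"offset":[0,-0.025,0],"spin":0}]'
python3 -m crank '[{"offset":[0,-0.002,0],"spin":0},{"offset":[0,-0.004,0],"spin":0},{"offset":[0,-0.006,0],"spin":0},{"offset":[0,-0.008,0],"spin":0},{"offset":[0,-0.010,0],"spin":0},{"offset":[0,-0.012,0],"spin":0},{"offset":[0,-0.012,0],"spin":0},{"offset":[0,-0.012,0],"spin":0}]'
python3 - <<'E'
from h import *
q=manip.camera('scene'); cv2.imwrite('pics/c4.png',cv2.resize(q['pixels'][150:240,220:310,::-1],(600,600),interpolation=cv2.INTER_CUBIC))
print(manip.read_state()['wrist_force'])
E
```

```text
clock: 5.35
eef_pos: [543.1, -64.2, 145.3]
eef_rot: [-3.141, -0.001, -0.014]
wrist_force: [0.2, 3.7, 0.6]
finger_gap: 0.4
clock: 6.02
eef_pos: [543.2, -76.2, 145.4]
eef_rot: [-3.141, -0.002, -0.014]
wrist_force: [-0.1, 4.5, -0.6]
finger_gap: 0.4
[ 0.17245936  4.30656983 -0.59162094]
```

View pics/c4.png

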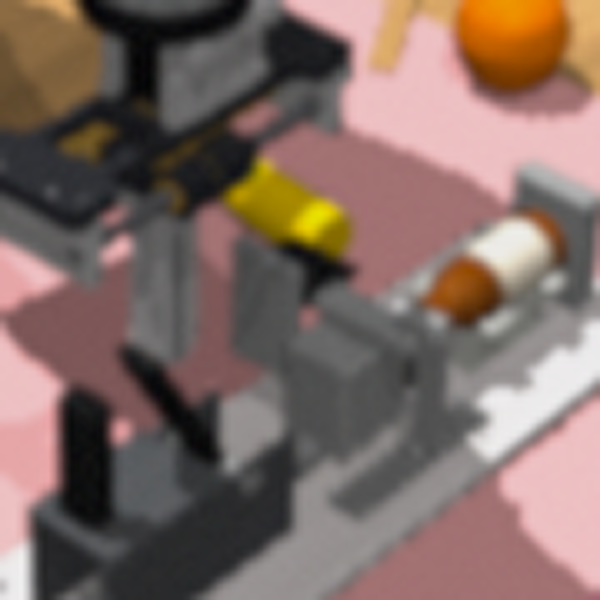

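The trigger is clearly pulled over, with its top at (130,350). I'll edge on to find the end of the pull.

```bash
python3 -m crank '[{"offset":[0,-0.0005,0],"spin":0},{"offset":[0,-0.001,0],"spin":0},{"offset":[0,-0.0015,0],"spin":0},{"offset":[0,-0.002,0],"spin":0},{"offset":[0,-0.0025,0],"spin":0},{"offset":[0,-0.003,0],"spin":0},{"offset":[0,-0.003,0],"spin":0},{"offset":[0,-0.003,0],"spin":0}]'
python3 - <<'E'
from h import *
q=manip.camera('scene')
m=manip.masks_of(q,'trigger'); T=press(543,51,-.016)
print([d['conf'] for d in m])
g=q['pixels'][190:225,225:262].mean(2).astype(int)
for th in np.arange(.3,.66,.05):
    P=[[0,-90-h*np.sin(th),66+h*np.cos(th)] for h in (20,100)]
    print(round(th,2),proj(q,T(P)).round(1).tolist())
cv2.imwrite('pics/c5.png',cv2.resize(q['pixels'][185:235,220:280,::-1],(720,600),interpolation=cv2.INTER_CUBIC))
if m:
    v,u=np.nonzero(m[0]['mask']); i=v.argmin(); print(u.min(),u.max(),v.min(),v.max(),(u[i],v[i]))
E
```

```text
clock: 6.73
eef_pos: [543.2, -79.0, 145.4]
eef_rot: [-3.141, -0.001, -0.014]
wrist_force: [-0.2, 6.0, -0.8]
finger_gap: 0.5
[0.44]
0.3 [[250.3, 213.1], [245.2, 197.2]]
0.35 [[250.1, 213.3], [244.2, 198.3]]
0.4 [[249.9, 213.5], [243.1, 199.5]]
0.45 [[249.7, 213.8], [242.1, 200.7]]
0.5 [[249.5, 214.0], [241.1, 202.0]]
0.55 [[249.3, 214.3], [240.1, 203.3]]
0.6 [[249.1, 214.5], [239.1, 204.7]]
0.65 [[249.0, 214.8], [238.2, 206.1]]
238 252 203 218 (np.int64(238), np.int64(203))
```

```bash
python3 -m crank '[{"offset":[0,-0.001,0],"spin":0},{"offset":[0,0.008,0],"spin":0},{"offset":[0,0.018,0],"spin":0},{"offset":[0,0.030,0],"spin":0},{"offset":[0,0.042,0],"spin":0},{"offset":[0,0.052,0],"spin":0},{"offset":[0,0.057,0],"spin":0},{"offset":[0,0.057,0],"spin":0}]'
python3 - <<'E'
from h import *
q=manip.camera('scene'); T=press(543,51,-.016)
for k in ['release_pad','jaw','trigger_top']:
    print(k,[(np.round(d['location']),round(d['conf'],2)) for d in manip.search_frame(q,k)[:2]])
cv2.imwrite('pics/c6.png',cv2.resize(q['pixels'][165:245,225:325,::-1],(750,600),interpolation=cv2.INTER_CUBIC))
for t in (20,30,40): print(t,((proj(q,T([[-20,-31+t,118],[20,-15+t+15,69],[-62,-31+t,118]]))-[225,165])*7.5).round().tolist())
E
```

```text
clock: 7.5
eef_pos: [543.0, -20.8, 145.2]
eef_rot: [-3.141, -0.001, -0.012]
wrist_force: [0.4, -0.6, -0.6]
finger_gap: 0.5
release_pad [(array([534.,  63.,  95.]), 0.52)]
jaw [(array([546.,  49.,  73.]), 0.72)]
trigger_top [(array([541., -54., 124.]), 0.61)]
20 [[287.0, 189.0], [400.0, 284.0], [214.0, 150.0]]
30 [[302.0, 179.0], [414.0, 273.0], [230.0, 140.0]]
40 [[317.0, 168.0], [428.0, 263.0], [245.0, 130.0]]
```

View pics/c6.png

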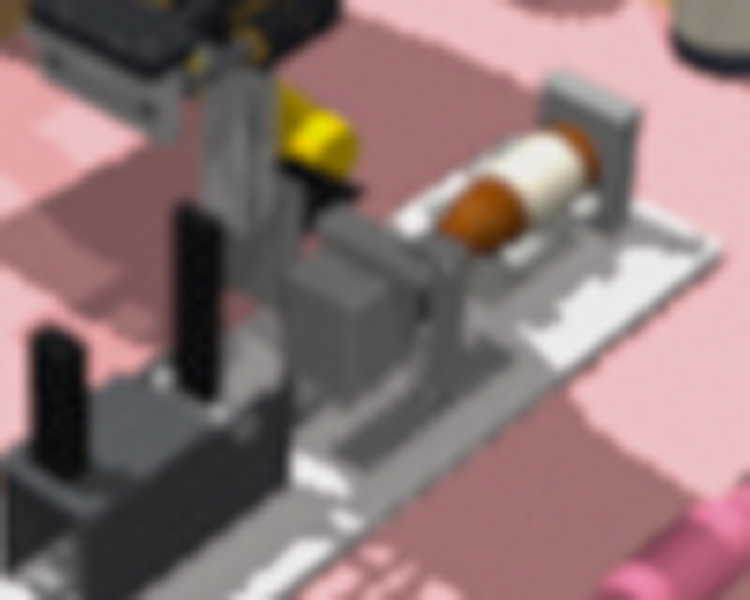

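The trigger is back upright (200,300), and the tab edge is at about (300,185), so travel is about 30 mm: the ratchet gained a tooth. Stroke 2.

```bash
python3 -m crank '[{"offset":[0,-0.010,0],"spin":0},{"offset":[0,-0.020,0],"spin":0},{"offset":[0,-0.030,0],"spin":0},{"offset":[0,-0.040,0],"spin":0},{"offset":[0,-0.049,0],"spin":0},{"offset":[0,-0.056,0],"spin":0},{"offset":[0,-0.0587,0],"spin":0},{"offset":[0,-0.0587,0],"spin":0}]'
python3 -m crank '[{"offset":[0,0.004,0],"spin":0},{"offset":[0,0.012,0],"spin":0},{"offset":[0,0.022,0],"spin":0},{"offset":[0,0.034,0],"spin":0},{"offset":[0,0.046,0],"spin":0},{"offset":[0,0.055,0],"spin":0},{"offset":[0,0.057,0],"spin":0},{"offset":[0,0.057,0],"spin":0}]'
```

```text
clock: 8.37
eef_pos: [543.1, -82.0, 145.5]
eef_rot: [-3.14, -0.002, -0.016]
wrist_force: [-1.7, 4.6, 3.7]
finger_gap: 0.4
clock: 9.03
eef_pos: [543.0, -24.3, 145.3]
eef_rot: [-3.14, -0.001, -0.014]
wrist_force: [-0.1, 0.1, -0.5]
finger_gap: 0.1
```

```bash
python3 -m crank '[{"offset":[0,-0.008,0],"spin":0},{"offset":[0,-0.016,0],"spin":0},{"offset":[0,-0.022,0],"spin":0},{"offset":[0,-0.028,0],"spin":0},{"offset":[0,-0.033,0],"spin":0},{"offset":[0,-0.036,0],"spin":0},{"offset":[0,-0.038,0],"spin":0},{"offset":[0,-0.038,0],"spin":0}]'
python3 -m crank '[{"offset":[0,-0.002,0],"spin":0},{"offset":[0,-0.004,0],"spin":0},{"offset":[0,-0.006,0],"spin":0},{"offset":[0,-0.008,0],"spin":0},{"offset":[0,-0.009,0],"spin":0},{"offset":[0,-0.009,0],"spin":0},{"offset":[0,-0.009,0],"spin":0},{"offset":[0,-0.009,0],"spin":0}]'
```

```text
clock: 9.7
eef_pos: [542.7, -62.5, 144.8]
eef_rot: [-3.139, 0.0, -0.015]
wrist_force: [-0.2, 7.0, -1.6]
finger_gap: 0.3
clock: 10.37
eef_pos: [542.4, -71.4, 144.4]
eef_rot: [-3.137, 0.001, -0.016]
wrist_force: [-0.8, 8.7, -1.6]
finger_gap: 0.3
```

```bash
python3 -m crank '[{"offset":[0,-0.001,0],"spin":0},{"offset":[0,-0.002,0],"spin":0},{"offset":[0,-0.003,0],"spin":0},{"offset":[0,-0.004,0],"spin":0},{"offset":[0,-0.005,0],"spin":0},{"offset":[0,-0.006,0],"spin":0},{"offset":[0,-0.007,0],"spin":0},{"offset":[0,-0.007,0],"spin":0}]'
python3 -m crank '[{"offset":[0,0.002,0],"spin":0},{"offset":[0,0.012,0],"spin":0},{"offset":[0,0.022,0],"spin":0},{"offset":[0,0.034,0],"spin":0},{"offset":[0,0.044,0],"spin":0},{"offset":[0,0.051,0],"spin":0},{"offset":[0,0.054,0],"spin":0},{"offset":[0,0.054,0],"spin":0}]'
```

```text
clock: 11.03
eef_pos: [542.1, -78.2, 144.1]
eef_rot: [-3.135, 0.002, -0.016]
wrist_force: [0.3, 10.3, -1.0]
finger_gap: 0.2
clock: 11.7
eef_pos: [542.0, -23.6, 143.9]
eef_rot: [-3.135, 0.002, -0.015]
wrist_force: [0.2, -0.3, -0.8]
finger_gap: 0.3
```

```bash
python3 -m crank '[{"offset":[0,-0.006,0.001],"spin":0},{"offset":[0,-0.012,0.001],"spin":0},{"offset":[0,-0.017,0.001],"spin":0},{"offset":[0,-0.021,0.001],"spin":0},{"offset":[0,-0.023,0.001],"spin":0},{"offset":[0,-0.025,0.001],"spin":0},{"offset":[0,-0.025,0.001],"spin":0},{"offset":[0,-0.025,0.001],"spin":0}]'
python3 -m crank '[{"offset":[0,-0.001,0],"spin":0},{"offset":[0,-0.002,0],"spin":0},{"offset":[0,-0.003,0],"spin":0},{"offset":[0,-0.004,0],"spin":0},{"offset":[0,-0.005,0],"spin":0},{"offset":[0,-0.006,0],"spin":0},{"offset":[0,-0.006,0],"spin":0},{"offset":[0,-0.006,0],"spin":0}]'
```

```text
clock: 12.37
eef_pos: [541.9, -48.3, 144.7]
eef_rot: [-3.134, 0.003, -0.015]
wrist_force: [-0.4, 6.2, -2.3]
finger_gap: 0.3
clock: 13.03
eef_pos: [541.6, -53.5, 144.3]
eef_rot: [-3.132, 0.004, -0.015]
wrist_force: [0.7, 10.3, -3.5]
finger_gap: 0.0
```

```bash
python3 -m crank '[{"offset":[0,-0.0005,0],"spin":0},{"offset":[0,-0.001,0],"spin":0},{"offset":[0,-0.0015,0],"spin":0},{"offset":[0,-0.002,0],"spin":0},{"offset":[0,-0.002,0],"spin":0},{"offset":[0,-0.002,0],"spin":0},{"offset":[0,-0.002,0],"spin":0},{"offset":[0,-0.002,0],"spin":0}]'
```

```text
clock: 13.7
eef_pos: [541.6, -54.7, 144.0]
eef_rot: [-3.131, 0.004, -0.015]
wrist_force: [0.2, 8.7, -4.5]
finger_gap: 0.5
```

```bash
python3 -m crank '[{"offset":[0,-0.0005,0],"spin":0},{"offset":[0,-0.001,0],"spin":0},{"offset":[0,-0.0015,0],"spin":0},{"offset":[0,-0.002,0],"spin":0},{"offset":[0,-0.002,0],"spin":0},{"offset":[0,-0.002,0],"spin":0},{"offset":[0,-0.002,0],"spin":0},{"offset":[0,-0.002,0],"spin":0}]'
```

```text
clock: 14.37
eef_pos: [541.5, -55.9, 143.7]
eef_rot: [-3.129, 0.004, -0.015]
wrist_force: [0.7, 9.6, -3.1]
finger_gap: 0.5
```

```bash
python3 -m crank '[{"offset":[0,-0.0005,0.0005],"spin":0},{"offset":[0,-0.001,0.0005],"spin":0},{"offset":[0,-0.0015,0.0005],"spin":0},{"offset":[0,-0.002,0.0005],"spin":0},{"offset":[0,-0.0025,0.0005],"spin":0},{"offset":[0,-0.003,0.0005],"spin":0},{"offset":[0,-0.003,0.0005],"spin":0},{"offset":[0,-0.003,0.0005],"spin":0}]'
```

```text
clock: 15.03
eef_pos: [541.4, -58.1, 143.9]
eef_rot: [-3.127, 0.005, -0.015]
wrist_force: [-0.1, 10.1, -3.5]
finger_gap: 0.4
```

```bash
python3 -m crank '[{"offset":[0,-0.0005,0.0005],"spin":0},{"offset":[0,-0.001,0.0005],"spin":0},{"offset":[0,-0.0015,0.0005],"spin":0},{"offset":[0,-0.002,0.0005],"spin":0},{"offset":[0,-0.0025,0.0005],"spin":0},{"offset":[0,-0.003,0.0005],"spin":0},{"offset":[0,-0.003,0.0005],"spin":0},{"offset":[0,-0.003,0.0005],"spin":0}]'
```

```text
clock: 15.7
eef_pos: [541.2, -60.3, 144.1]
eef_rot: [-3.125, 0.006, -0.015]
wrist_force: [-0.1, 8.9, -2.7]
finger_gap: 0.4
```

```bash
python3 -m crank '[{"offset":[0,-0.0005,0.0005],"spin":0},{"offset":[0,-0.001,0.0005],"spin":0},{"offset":[0,-0.0015,0.0005],"spin":0},{"offset":[0,-0.002,0.0005],"spin":0},{"offset":[0,-0.0025,0.0005],"spin":0},{"offset":[0,-0.003,0.0005],"spin":0},{"offset":[0,-0.003,0.0005],"spin":0},{"offset":[0,-0.003,0.0005],"spin":0}]'
```

```text
clock: 16.37
eef_pos: [541.1, -61.9, 144.2]
eef_rot: [-3.123, 0.006, -0.014]
wrist_force: [0.1, 14.0, -3.5]
finger_gap: 0.5
```

```bash
python3 -m crank '[{"offset":[0,-0.0005,0.0005],"spin":0},{"offset":[0,-0.001,0.0005],"spin":0},{"offset":[0,-0.0015,0.0005],"spin":0},{"offset":[0,-0.002,0.0005],"spin":0},{"offset":[0,-0.0025,0.0005],"spin":0},{"offset":[0,-0.003,0.0005],"spin":0},{"offset":[0,-0.003,0.0005],"spin":0},{"offset":[0,-0.003,0.0005],"spin":0}]'
```

```text
clock: 17.03
eef_pos: [540.9, -63.0, 144.1]
eef_rot: [-3.119, 0.007, -0.014]
wrist_force: [1.3, 17.7, -4.4]
finger_gap: 0.6
```

```bash
python3 -m crank '[{"offset":[0,-0.0005,0.0005],"spin":0},{"offset":[0,-0.001,0.0005],"spin":0},{"offset":[0,-0.0015,0.0005],"spin":0},{"offset":[0,-0.002,0.0005],"spin":0},{"offset":[0,-0.0025,0.0005],"spin":0},{"offset":[0,-0.0025,0.0005],"spin":0},{"offset":[0,-0.0025,0.0005],"spin":0},{"offset":[0,-0.0025,0.0005],"spin":0}]'
python3 - <<'E'
from h import *
for i in range(3): manip.camera('scene'); print(manip.read_state()['wrist_force'],manip.read_state()['eef_pos'])
E
```

```text
clock: 17.7
eef_pos: [540.8, -63.4, 144.1]
eef_rot: [-3.115, 0.008, -0.013]
wrist_force: [1.5, 17.9, -4.0]
finger_gap: 0.8
[ 1.592      18.49369299 -5.07279747] [540.8285913  -63.3731874  144.15155572]
[ 2.01386963 18.58124722 -4.09894353] [540.82595481 -63.38270637 144.15600141]
[ 1.58925652 19.11246198 -4.6131962 ] [540.82574221 -63.38713231 144.15028657]
```

```bash
python3 -m crank '[{"offset":[0,-0.001,0.001],"spin":0},{"offset":[0,-0.002,0.001],"spin":0},{"offset":[0,-0.003,0.001],"spin":0},{"offset":[0,-0.0035,0.001],"spin":0},{"offset":[0,-0.0035,0.001],"spin":0},{"offset":[0,-0.0035,0.001],"spin":0},{"offset":[0,-0.0035,0.001],"spin":0},{"offset":[0,-0.0035,0.001],"spin":0}]'
python3 - <<'E'
from h import *
for i in range(3): manip.camera('scene'); print(manip.read_state()['wrist_force'],manip.read_state()['eef_pos'])
E
```

```text
clock: 18.52
eef_pos: [540.6, -64.4, 144.5]
eef_rot: [-3.11, 0.009, -0.012]
wrist_force: [1.7, 20.8, -3.7]
finger_gap: 0.4
[ 1.84122114 19.82822678 -4.53581711] [540.58620246 -64.38995772 144.48224636]
[ 2.02327049 21.37365336 -4.73343437] [540.60442142 -64.37590529 144.49061939]
[ 1.39260112 21.52615367 -5.27725045] [540.59678083 -64.38902426 144.50113287]
```

Stiff at about 21 N, roughly 30 N at the jaw. I'll let the trigger back, rise, and look.

```bash
python3 -m crank '[{"offset":[0,0.004,0],"spin":0},{"offset":[0,0.010,0],"spin":0},{"offset":[0,0.018,0],"spin":0},{"offset":[0,0.027,0],"spin":0},{"offset":[0,0.036,0],"spin":0},{"offset":[0,0.042,0],"spin":0},{"offset":[0,0.047,0.005],"spin":0},{"offset":[0,0.050,0.015],"spin":0}]'
python3 -m crank '[{"offset":[0,0.0,0.02],"spin":0},{"offset":[0,0.0,0.045],"spin":0},{"offset":[-0.02,0.01,0.065],"spin":0},{"offset":[-0.045,0.03,0.065],"spin":0},{"offset":[-0.055,0.06,0.065],"spin":0},{"offset":[-0.055,0.080,0.065],"spin":0},{"offset":[-0.055,0.08,0.065],"spin":0},{"offset":[-0.055,0.08,0.065],"spin":0}]'
python3 - <<'E'
from h import *
q=manip.camera('scene'); T=press(543,51,-.016)
for k in ['release_pad','jaw','bottle']:
    print(k,[(np.round(d['location']),round(d['conf'],2)) for d in manip.search_frame(q,k)[:2]])
b=np.array([230,165])
cv2.imwrite('pics/c7.png',cv2.resize(q['pixels'][165:245,230:330,::-1],(800,640),interpolation=cv2.INTER_CUBIC)[:600])
for t in (50,55,60): print(t,((proj(q,T([[-20,-31+t,118],[-62,-31+t,118],[-45,-12+t,94],[17,15+t,69]]))-b)*8).round().tolist())
E
```

```text
clock: 19.33
eef_pos: [540.0, -13.7, 159.0]
eef_rot: [-3.11, 0.012, -0.012]
wrist_force: [0.1, 0.0, -0.1]
finger_gap: 0.5
clock: 20.0
eef_pos: [485.1, 66.6, 224.9]
eef_rot: [-3.111, 0.011, -0.01]
wrist_force: [-0.1, -0.4, 0.4]
finger_gap: 0.6
release_pad [(array([537.,  91.,  92.]), 0.58)]
jaw [(array([545.,  70.,  76.]), 0.91)]
bottle [(array([734.,  41.,  33.]), 0.73), (array([386., 177.,  30.]), 0.66)]
50 [[314.0, 169.0], [237.0, 129.0], [296.0, 172.0], [448.0, 251.0]]
55 [[322.0, 164.0], [245.0, 123.0], [303.0, 166.0], [455.0, 245.0]]
60 [[330.0, 158.0], [252.0, 118.0], [311.0, 161.0], [463.0, 240.0]]
```

View pics/c7.png

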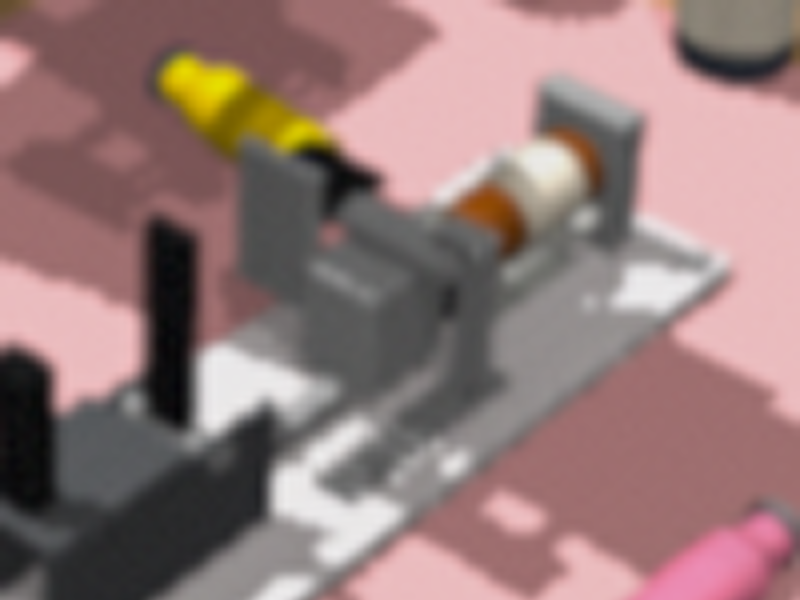

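The tab's top edge is at (245,138)–(325,172), so the jaw is at about 50–58 mm. The stopper is out of sight behind the pad, and the bottle lies in the cradle. I'll go above the paddle at about (498, 95) and down to z 104.

```bash
python3 -m crank '[{"offset":[0.006,0.012,0],"spin":0},{"offset":[0.013,0.028,0],"spin":0},{"offset":[0.013,0.028,-0.02],"spin":0},{"offset":[0.013,0.028,-0.05],"spin":0},{"offset":[0.013,0.028,-0.08],"spin":0},{"offset":[0.013,0.028,-0.105],"spin":0},{"offset":[0.013,0.028,-0.118],"spin":0},{"offset":[0.013,0.028,-0.118],"spin":0}]'
python3 - <<'E'
from h import *
q=manip.camera('scene'); 
cv2.imwrite('pics/c8.png',cv2.resize(q['pixels'][165:245,230:330,::-1],(800,640),interpolation=cv2.INTER_CUBIC)[:600])
E
```

```text
clock: 20.87
eef_pos: [497.2, 93.4, 103.2]
eef_rot: [-3.111, 0.017, -0.014]
wrist_force: [-0.8, 0.1, 0.3]
finger_gap: 0.5
```

View pics/c8.png

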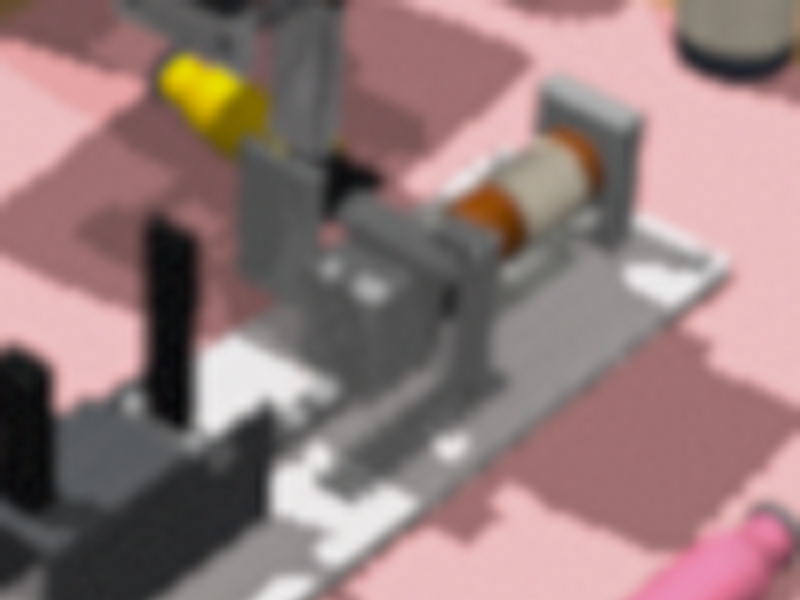

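The fingers (around (305,130)) are in front (+y) of the tab and over the paddle. Pressing slowly.

```bash
python3 -m crank '[{"offset":[0,0,-0.002],"spin":0},{"offset":[0,0,-0.005],"spin":0},{"offset":[0,0,-0.007],"spin":0},{"offset":[0,0,-0.009],"spin":0},{"offset":[0,0,-0.011],"spin":0},{"offset":[0,0,-0.013],"spin":0},{"offset":[0,0,-0.015],"spin":0},{"offset":[0,0,-0.015],"spin":0}]'
python3 -m crank '[{"offset":[0,0,-0.001],"spin":0},{"offset":[0,0,-0.002],"spin":0},{"offset":[0,0,-0.003],"spin":0},{"offset":[0,0,-0.003],"spin":0},{"offset":[0,0,-0.003],"spin":0},{"offset":[0,0,-0.003],"spin":0},{"offset":[0,0,-0.003],"spin":0},{"offset":[0,0,-0.003],"spin":0}]'
```

```text
clock: 21.58
eef_pos: [498.0, 93.5, 90.0]
eef_rot: [-3.111, 0.014, -0.014]
wrist_force: [-1.1, -0.8, 2.5]
finger_gap: 0.3
clock: 22.25
eef_pos: [498.0, 93.5, 87.1]
eef_rot: [-3.111, 0.014, -0.014]
wrist_force: [-2.1, 0.2, 4.2]
finger_gap: 0.5
```

```bash
python3 -m crank '[{"offset":[0,0,-0.001],"spin":0},{"offset":[0,0,-0.002],"spin":0},{"offset":[0,0,-0.003],"spin":0},{"offset":[0,0,-0.003],"spin":0},{"offset":[0,0,-0.003],"spin":0},{"offset":[0,0,-0.003],"spin":0},{"offset":[0,0,-0.003],"spin":0},{"offset":[0,0,-0.003],"spin":0}]'
python3 -m crank '[{"offset":[0,0,-0.0005],"spin":0},{"offset":[0,0,-0.001],"spin":0},{"offset":[0,0,-0.0015],"spin":0},{"offset":[0,0,-0.0015],"spin":0},{"offset":[0,0,-0.0015],"spin":0},{"offset":[0,0,-0.0015],"spin":0},{"offset":[0,0,-0.0015],"spin":0},{"offset":[0,0,-0.0015],"spin":0}]'
```

```text
clock: 22.92
eef_pos: [498.1, 93.5, 84.1]
eef_rot: [-3.111, 0.014, -0.014]
wrist_force: [-0.4, -0.5, 5.7]
finger_gap: 0.2
clock: 23.58
eef_pos: [498.3, 93.5, 83.1]
eef_rot: [-3.111, 0.013, -0.014]
wrist_force: [-3.4, -0.4, 10.2]
finger_gap: 0.5
```

```bash
python3 -m crank '[{"offset":[0,-0.002,0],"spin":0},{"offset":[0,-0.004,0],"spin":0},{"offset":[0,-0.006,0],"spin":0},{"offset":[0,-0.009,0],"spin":0},{"offset":[0,-0.012,0],"spin":0},{"offset":[0,-0.016,0],"spin":0},{"offset":[0,-0.020,0],"spin":0},{"offset":[0,-0.020,0],"spin":0}]'
```

```text
clock: 24.25
eef_pos: [498.0, 73.0, 83.3]
eef_rot: [-3.111, 0.014, -0.014]
wrist_force: [-5.5, -1.9, 9.3]
finger_gap: 0.2
```

```bash
python3 -m crank '[{"offset":[0,-0.004,0],"spin":0},{"offset":[0,-0.008,0],"spin":0},{"offset":[0,-0.012,0],"spin":0},{"offset":[0,-0.016,0],"spin":0},{"offset":[0,-0.020,0],"spin":0},{"offset":[0,-0.024,0],"spin":0},{"offset":[0,-0.026,0],"spin":0},{"offset":[0,-0.026,0],"spin":0}]'
python3 -m crank '[{"offset":[0,-0.002,0],"spin":0},{"offset":[0,-0.004,0],"spin":0},{"offset":[0,-0.006,0],"spin":0},{"offset":[0,-0.008,0],"spin":0},{"offset":[0,-0.010,0],"spin":0},{"offset":[0,-0.011,0],"spin":0},{"offset":[0,-0.012,0],"spin":0},{"offset":[0,-0.012,0],"spin":0}]'
python3 - <<'E'
from h import *
q=manip.camera('scene'); T=press(543,51,-.016); b=np.array([230,165])
cv2.imwrite('pics/c9.png',cv2.resize(q['pixels'][165:245,230:330,::-1],(800,640),interpolation=cv2.INTER_CUBIC)[:600])
for t in (0,5,10): print(t,((proj(q,T([[-20,-31+t,118],[-62,-31+t,118],[-45,-12+t,94],[17,15+t,69]]))-b)*8).round().tolist())
E
```

```text
clock: 24.92
eef_pos: [497.6, 46.8, 83.3]
eef_rot: [-3.111, 0.015, -0.014]
wrist_force: [-4.7, -0.2, 8.2]
finger_gap: 0.6
clock: 25.58
eef_pos: [497.2, 34.9, 83.4]
eef_rot: [-3.111, 0.016, -0.014]
wrist_force: [-4.8, 0.8, 7.9]
finger_gap: 0.8
0 [[234.0, 223.0], [156.0, 181.0], [217.0, 225.0], [373.0, 305.0]]
5 [[242.0, 218.0], [164.0, 176.0], [225.0, 219.0], [381.0, 300.0]]
10 [[250.0, 212.0], [172.0, 170.0], [233.0, 214.0], [388.0, 294.0]]
```

View pics/c9.png

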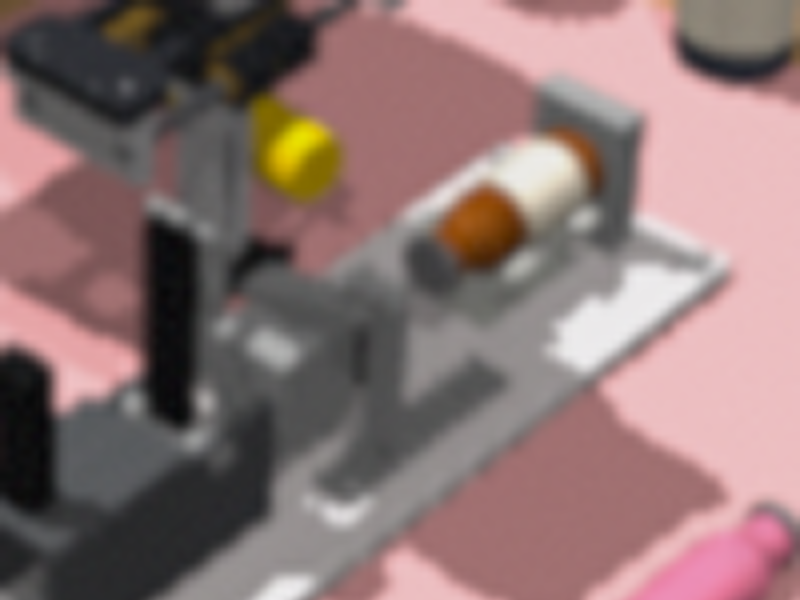

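The jaw is nearly back: its +x arm has moved from (465,290) to (390,350). The stopper (432,262) sits on the neck and the bottle is still in its cradle. I'll continue to the end stop.

```bash
python3 -m crank '[{"offset":[0,-0.001,0],"spin":0},{"offset":[0,-0.002,0],"spin":0},{"offset":[0,-0.003,0],"spin":0},{"offset":[0,-0.004,0],"spin":0},{"offset":[0,-0.005,0],"spin":0},{"offset":[0,-0.005,0],"spin":0},{"offset":[0,-0.005,0],"spin":0},{"offset":[0,-0.005,0],"spin":0}]'
```

```text
clock: 26.3
eef_pos: [497.2, 30.2, 83.6]
eef_rot: [-3.11, 0.016, -0.014]
wrist_force: [-1.1, 2.8, 6.8]
finger_gap: 0.3
```

```bash
python3 -m crank '[{"offset":[0,-0.001,0],"spin":0},{"offset":[0,-0.002,0],"spin":0},{"offset":[0,-0.003,0],"spin":0},{"offset":[0,-0.004,0],"spin":0},{"offset":[0,-0.004,0],"spin":0},{"offset":[0,-0.004,0],"spin":0},{"offset":[0,-0.004,0],"spin":0},{"offset":[0,-0.004,0],"spin":0}]'
```

```text
clock: 26.97
eef_pos: [497.3, 28.2, 83.7]
eef_rot: [-3.107, 0.016, -0.014]
wrist_force: [-1.4, 17.4, 6.7]
finger_gap: 1.0
```

End stop reached (17 N, where full travel back is expected). Unload, lift straight up, then clear away.

```bash
python3 -m crank '[{"offset":[0,-0.001,0],"spin":0},{"offset":[0,-0.001,0.003],"spin":0},{"offset":[0,0,0.008],"spin":0},{"offset":[0,0,0.014],"spin":0},{"offset":[0,0.003,0.022],"spin":0},{"offset":[0,0.004,0.04],"spin":0},{"offset":[0,0.004,0.065],"spin":0},{"offset":[0,0.004,0.09],"spin":0}]'
python3 -m crank '[{"offset":[0,0,0.03],"spin":0},{"offset":[-0.02,-0.01,0.06],"spin":0},{"offset":[-0.05,-0.02,0.08],"spin":0},{"offset":[-0.08,-0.05,0.08],"spin":0},{"offset":[-0.11,-0.085,0.08],"spin":0},{"offset":[-0.13,-0.12,0.08],"spin":0},{"offset":[-0.13,-0.14,0.08],"spin":0},{"offset":[-0.13,-0.14,0.08],"spin":0}]'
python3 - <<'E'
from h import *
q=manip.camera('scene'); p=manip.camera('top'); T=press(543,51,-.016)
a=cv2.resize(q['pixels'][165:245,225:325,::-1],(500,400),interpolation=cv2.INTER_CUBIC)
c=cv2.resize(p['pixels'][165:230,175:310,::-1],None,fx=500/135,fy=500/135,interpolation=cv2.INTER_CUBIC)[:200]
cv2.imwrite('pics/c10.png',np.vstack([a,c]))
for k in ['jaw','release_pad','stopper_face','jaw_face','bottle','can','squeeze_bottle','orange']:
  for pic in (q,p): print(k,[(np.round(d['location']),round(d['conf'],2)) for d in manip.search_frame(pic,k)[:2]])
E
```

```text
clock: 27.63
eef_pos: [496.8, 32.2, 174.7]
eef_rot: [-3.107, 0.017, -0.014]
wrist_force: [0.2, -0.1, 0.3]
finger_gap: 0.4
clock: 28.3
eef_pos: [365.8, -110.6, 255.4]
eef_rot: [-3.108, 0.016, -0.017]
wrist_force: [0.8, 0.8, 0.1]
finger_gap: 0.5
jaw [(array([543.,  24.,  77.]), 0.85)]
jaw [(array([534.,  29.,  93.]), 0.77)]
release_pad [(array([539., -52., 126.]), 0.6), (array([534.,  31.,  95.]), 0.5)]
release_pad [(array([517.,  33.,  96.]), 0.82)]
stopper_face [(array([544., 117.,  56.]), 0.55)]
stopper_face []
jaw_face [(array([545.,  23.,  75.]), 0.87), (array([ 570., -381.,   88.]), 0.36)]
jaw_face [(array([536.,  24.,  98.]), 0.63), (array([514.,  34.,  97.]), 0.59)]
bottle [(array([554., 160.,  61.]), 0.82), (array([404., 171.,  26.]), 0.73)]
bottle [(array([388., 182.,  31.]), 0.85), (array([550., 176.,  64.]), 0.79)]
can []
can [(array([ 549., -360.,  117.]), 0.9)]
squeeze_bottle [(array([529., 389.,  76.]), 0.83), (array([545.,  22.,  77.]), 0.64)]
squeeze_bottle [(array([513., 395., 100.]), 0.69)]
orange [(array([412., 385.,  52.]), 0.55)]
orange [(array([397., 388.,  60.]), 0.6)]
```

View pics/c10.png

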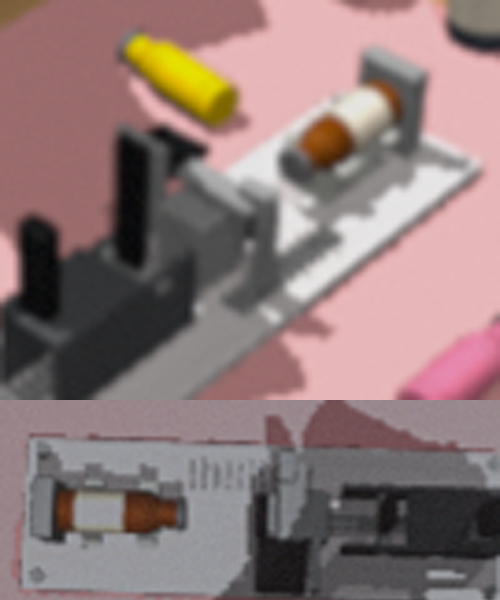

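The stopper flange now sits tight on the neck (293,160), the bottle is against the post and the paddle is up. From top0 to now, the post-to-flange length shrank by about 4 px, or about 13 mm. Now I check numerically that the jaw is truly at 0.

Run:
```python
from h import *
p=manip.camera('top'); now=p['pixels']; old=cv2.imread('pics/top0.png')[:,:,::-1]
T=press(543,51,-.016)
def prof(im,x,z,ys,w=8):
    g=im.astype(np.float32).mean(2); out=0
    for dx in np.linspace(-w,w,5):
        u=proj(p,T(np.c_[np.full(len(ys),x+dx),ys,np.full(len(ys),z)])).astype(np.float32)
        out=out+cv2.remap(g,u[:,0:1],u[:,1:2],cv2.INTER_LINEAR)[:,0]/5
    return out.astype(int)
ys=np.arange(-50,50,3.)
print('y',ys.astype(int).tolist())
print('paddle old',prof(old,-50,94,ys).tolist()); print('paddle now',prof(now,-50,94,ys).tolist())
ys=np.arange(160,206,3.); print(ys.astype(int).tolist()); print('post z84',prof(now,0,84,ys).tolist())
ys=np.arange(-110,-70,3.);print(ys.astype(int).tolist()); print('trig z166',prof(now,0,166,ys,5).tolist())
ys=np.arange(195,222,3.);print('base far',prof(now,45,12,ys).tolist())
ys=np.arange(-222,-195,3.);print('base near',prof(now,-45,12,ys).tolist())
```

```text
y [-50, -47, -44, -41, -38, -35, -32, -29, -26, -23, -20, -17, -14, -11, -8, -5, -2, 1, 4, 7, 10, 13, 16, 19, 22, 25, 28, 31, 34, 37, 40, 43, 46, 49]
paddle old [77, 78, 81, 86, 94, 100, 101, 101, 102, 85, 88, 112, 104, 65, 31, 27, 29, 28, 30, 29, 29, 30, 29, 30, 29, 26, 44, 115, 147, 148, 146, 146, 147, 147]
paddle now [80, 76, 69, 68, 70, 56, 31, 24, 25, 26, 26, 25, 26, 25, 26, 27, 29, 29, 36, 67, 83, 82, 99, 109, 118, 129, 141, 150, 154, 153, 153, 152, 153, 153]
[160, 163, 166, 169, 172, 175, 178, 181, 184, 187, 190, 193, 196, 199, 202, 205]
post z84 [55, 56, 48, 51, 104, 125, 124, 121, 121, 110, 143, 130, 135, 140, 141, 140]
[-110, -107, -104, -101, -98, -95, -92, -89, -86, -83, -80, -77, -74, -71]
trig z166 [42, 61, 77, 51, 26, 24, 23, 31, 54, 74, 78, 76, 77, 77]
base far [98, 116, 148, 151, 134, 138, 141, 141, 140]
base near [144, 144, 144, 144, 143, 146, 153, 154, 139]
```

```bash
python3 -c "
from h import *
s=manip.read_state(); print(s['clock'],s['wrist_force']); print(manip.sign_off())"
```

```text
29.25 [-0.86911157 -0.3591695   0.42617475]
the job is handed in; nothing more can be done
None
```

I pumped the trigger four times and the stopper is home and squeezed. Then I pressed the release paddle down, slid the jaw all the way back and handed the job in at 29.3 s with the arm clear of everything.

- **Squeeze:** the last pull went stiff early, as the description says it does once the stopper is home. I held it at about 21 N on the wrist. Allowing for friction and the trigger's tilt, I estimate 28–36 N at the jaw; I did not measure the jaw force directly.
- **Stopper and bottle:** by rough measurement from the top-view crops, the length from stop post to flange shrank by about 13 mm. It now measures close to the 104 mm expected with the stopper home. The bottle lies in its cradle against the post.
- **Jaw and paddle:** I pressed the paddle down slowly to its stop, at about 10 N. I then slid the jaw until it met its end stop at 17 N. The top view puts the paddle's edges within about 3 mm of the fully-back position, in line with a similar offset seen at the trigger. The paddle has sprung up and the trigger is back at rest.
- **Bystanders:** the can, squeeze bottle and orange were found where they started, to within a few mm.

Some checks disagreed:
- The scene camera reported the stopper face at y 117 mm, where about 124 was expected.
- The can was not found in the last scene picture, only in the top one.
- The stop post's edge read about 6 mm off my fitted press pose.

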